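# Seat the measuring cell in the photometer's V rail

### The arm

A 6-joint arm with a two-finger parallel gripper is mounted at the origin on the work surface. World frame = base frame: x ahead of the robot, y to its left, z up, the work surface at z = 0. Lengths are in mm, angles in degrees, forces in N, time in s.
With the tool pointing down it reaches from about 350 to 850 mm from the base axis. Payload 8.1 kg.
Tool frame: the origin (TCP) lies at the very end of the fingers, on their centre line; the grasp point (between the pads) lies 19 mm behind it; z points along the fingers, y is the direction in which the jaws open and shut (so a half turn about z gives the same grasp; the last joint's range is limited). The gripper opens to 85 mm and grips with 20 to 120 N. Pads are 22 mm wide; open, the fingers measure 114 mm over their backs; the gripper's body (76 mm by 85 mm) begins 54 mm behind the grasp point. The pads swing forward as they close: fully open they stand 13 mm farther back than shut.
Start: joints at [69.821, 7.471, 85.268, -0, 87.261, -4.893], TCP at [158.165, 578.782, 231.292] pointing down, gripper open.
Joint ranges: [-169.43, 169.43], [-51.17, 129.36], [1.28, 143.12], [-76.62, 256.62], [0, 156.53], [-152.29, 152.29]. Speed limits (degrees/s): [136.94, 136.94, 159.86, 180, 180, 180].

### API

Orientations are given as [roll, pitch, yaw] about the fixed x, y, z axes, in that order (R = Rz(yaw) Ry(pitch) Rx(roll)).
In Python, from bench import sensors, viewer, job gives the robot as it stands.
- The arm moves only by the shell command python3 -m pendant 'ROWS' [FORCE]. ROWS is JSON, one flat list of numbers, 5 for each row, row after row: the shift along the world's x, y, z in mm, then the turn about the world's z in rad, then the finger opening in mm, from 0 to 85.4. In form: [x, y, z, twist, hand, x, y, z, twist, hand, ...]. A call has 1 to 12 rows; each row shifts and turns the pose as measured when the row begins; what a row does not reach is not made up. A row lasts 1/12 s, in which the tool goes at most 41.7 mm and 7.16 degrees, less where a joint would pass 70% of its speed; a pose out of reach is approached as far as the arm can. A call with a gripper value outside its range is refused whole. The fingers move at their own pace and stop on an object; FORCE is the grip in N (left out, the last holds). Time passes only in rows, so rows that do not move let the fingers close. It gives the time, the measured TCP pose, the force and the opening at its end, in the units of the state.
- sensors.sense(): the state, without advancing time (a new reading comes with each control period).
- viewer.snapshot(name): name is "side" or "top"; returns a dict with "frame" (420x560x3 uint8, blue, green, red), "z_map" (420x560 float32, mm along the optical axis (not along the pixel's ray), 0 where there is no reading), "fx", "fy", "cx", "cy" (pixels), "view" (4x4, takes a point from world to camera coordinates). Camera axes: x right, y down, z forward; pixel columns grow to the right and rows downward; lengths in mm; the calibration is good to about 2 mm. A picture is of the moment at which its call begins.
- job.hand_in(): hands the job in, once; it reports no verdict.
The state is a dict: "time": time; "joint_pos": joint angles; "qd": joint speeds; "joint_efforts": joint torques, N m; "tool_pos": TCP position; "tcp_rot": TCP orientation; "ft_force": force on the tool from outside, world axes, zero at the start; "wrist_torque": the same for the moment, N m; "finger_gap": finger opening in mm.
Only numpy, scipy, OpenCV 4.12 (cv2) and the standard library are available. Lean on these libraries where they do the work, as an engineer would, in place of code of your own. Each camera call takes 0.05 s, during which the arm holds its last target.

### The job

Take the measuring cell with the blue end collars from the white rack, lay it in the V-shaped rail of the photometer bench, and then push it gently along the rail until it is fully home: bedded on both flanks and pressed firmly against the sprung back stop. Let go and leave it resting there in contact with the stop, without ramming cell, rail or stop, and leave the orange spare cell and everything else where they are.

Things in the scene. Friction and masses are not known exactly. Their poses are not given: they have to be found in the camera images.
- cell_centre (a point): Centre of the cell to be seated: a rigid tube 100 mm long, about 220 g, clear in the middle (34 mm diameter over the middle 50 mm), with a blue collar 36 mm in diameter, 25 mm long, at each end; flat ends, both alike. x runs along the tube; it may be rolled about x. In the rack its centre is 33 mm above the table. Glass: more than 40 N against a rail flank or 20 N against the stop breaks it.
- spare_centre (a point): Centre of the spare cell: same shape, orange collars, lying in the other place of the rack. Leave it alone (not moved by more than 20 mm).
- rack: White storage rack fixed to the table, 150 x 200 x 15 mm; origin at the centre of its underside. x runs along the cells lying on it; the two places are 50 mm to either side of its centre (along y), each between two ridges 4 mm high, 34 mm over their outsides.
- rail_mid (a point): Fixed point on the axis that a cell bedded in the V rail has, 70.5 mm above the table; x points along the rail to the back stop. The rail reaches from x = -100 (open end) to +85 mm of this point. Lay the cell in with its centre 35 to 40 mm before this point (x = -35 to -40 mm): it is then wholly on the rail and still 20 mm or more short of the stop.
- bench: Photometer bench fixed to the table; origin at table height straight below rail_mid, axes as rail_mid. A base plate 12 mm thick, 110 mm wide (x = -135 to +165 mm) carries the V rail on a web 14 mm thick. The 90-degree V opens upwards: bottom line 45 mm, upper edges 59 mm above the table, 14 mm either side; 32 mm wide in all, narrower than a cell. Slick: a bedded cell slides with about 1 N, more if pressed down.
- flank_left: Left flank of the V (on the rail's +y side), an aluminium strip fixed to the bench; its origin and axes are the bench's.
- flank_right: Right flank of the V (-y side); origin and axes are the bench's.
- stop_post: Blue post 36 x 50 x 85 mm carrying the back stop, fixed, centred 135 mm beyond rail_mid along the rail; origin at its foot, 12 mm above the table. A brass sleeve set by an earlier user, not measured, comes out of it towards the rail, with a sprung black pad of 30 mm diameter at its tip. The free pad's face is 55 to 95 mm before the post's centre: find it by feel or eye.
- pad_axis (a point): Fixed point in the post, 135 mm beyond rail_mid, on the pad's axis (that of a bedded cell). The pad yields on a damped spring of 2.5 N per mm, up to 12 mm; sleeve and post hold still. The cell is home once pressed on the pad with more than 5 N for 0.3 s (a settled push of 12 N, rail friction included, does it; never over 20 N on the pad). Let off slowly: rail friction then keeps the cell in touch with the pad.
Mind the look-alikes: they are no part of the job. Of the things that look like the part that bears cell_centre, the middle-sized one is meant.

How it is judged:
By the outcome, as a careful person would: the job done as asked, in the order asked, and still so for the second after the job is handed in, with the robot touching nothing.
It also fails if it takes over 64 s, if anything falls off the work surface, if the arm or the gripper's body presses on something with over 40 N, if the wrist force passes 120 N, or if a joint passes its speed limit or range.

## Working session

There is one attempt and no reset: what is moved stays moved. The work goes in short steps, Python scripts to look and compute and a shell command to move; the robot and the scene stay as the last step left them, time stands still between calls to the robot, and variables do not carry over. Pictures are saved under pics/ and viewed, and the job is handed in when it is done.

```bash
mkdir -p pics; ls; python3 - <<'E'
from bench import sensors, viewer, job
import cv2,numpy as np
for n in("top","side"):
    s=viewer.snapshot(n); cv2.imwrite(f"pics/{n}1.png",s["frame"])
    np.savez(f"{n}1.npz",**s)
    print(n,s["fx"],s["cx"],s["cy"],np.round(s["view"],3).tolist())
print(sensors.sense())
E
```

```text
pics
top 384.46981224902527 277.54818183413073 213.6836862077448 [[0.026, -1.0, 0.01, 45.525], [-0.98, -0.028, -0.195, 541.868], [0.195, -0.004, -0.981, 819.219], [0.0, 0.0, 0.0, 1.0]]
side 411.73570078613346 274.04471545859735 211.35938540432446 [[-0.98, -0.2, 0.013, 523.347], [-0.118, 0.525, -0.843, 89.5], [0.162, -0.827, -0.538, 775.398], [0.0, 0.0, 0.0, 1.0]]
{'time': 0.1, 'joint_pos': array([ 6.98216576e+01,  7.51352865e+00,  8.53242357e+01,  4.48039007e-04,
        8.72611042e+01, -4.89102822e+00]), 'qd': array([ 0.06910479, -0.13465226, -0.19935598,  0.04034805,  0.07324122,
        0.01635442]), 'joint_efforts': array([ 1.01674996e-03, -5.70949566e+01, -5.01942837e+01, -1.43582956e-04,
        8.03688570e-03,  2.94558345e-05]), 'tool_pos': array([157.97651734, 578.30734326, 230.30922036]), 'tcp_rot': array([-1.79901530e+02, -8.87547743e-03,  1.64712656e+02]), 'ft_force': array([0.44723276, 0.16912815, 0.18433313]), 'wrist_torque': array([-0.03713614, -0.01317672, -0.05698974]), 'finger_gap': 85.14845183324384}
```

View pics/top1.png

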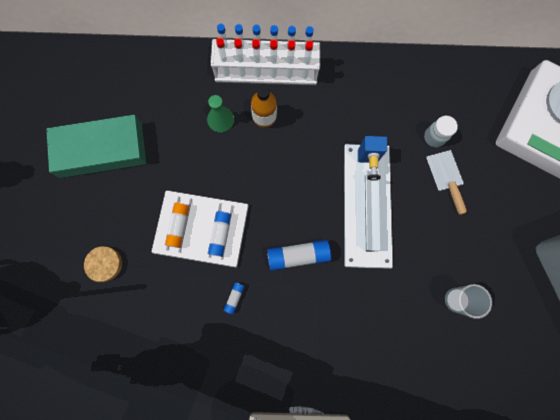

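View pics/side1.png

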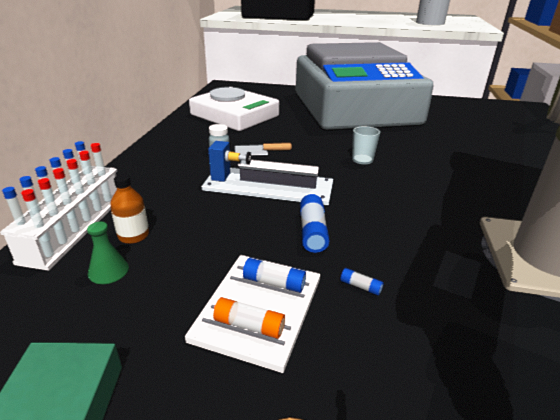

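Top view: the rack is at about (200,228), with the target cell (blue, middle-sized) at (220,232) and the spare at (178,225). The large look-alike is at (298,255) and the small one at (234,298). The bench is at (370,205), with its blue post at (374,148) away from the robot. I'll measure these now.

```bash
cat > h.py <<'E'
import numpy as np,cv2
def load(f): return dict(np.load(f))
def ray(s,uv,z):
    V=s["view"];R=V[:3,:3];c=-R.T@V[:3,3]
    d=R.T@np.array([(uv[0]-s["cx"])/s["fx"],(uv[1]-s["cy"])/s["fy"],1.])
    return c+d*(z-c[2])/d[2]
def cloud(s):
    V=s["view"];R=V[:3,:3];h,w=s["z_map"].shape
    u,v=np.meshgrid(np.arange(w),np.arange(h));Z=s["z_map"]
    P=np.stack([(u-s["cx"])/s["fx"]*Z,(v-s["cy"])/s["fy"]*Z,Z],-1)
    return (P-V[:3,3])@R
E
cat > m.py <<'E'
from h import *
for n in("top","side"):
    s=load(n+"1.npz");f=s["frame"].astype(int);P=cloud(s);Z=s["z_map"]
    b,g,r=f[...,0],f[...,1],f[...,2]
    blue=((b>100)&(r<60)&(g<b*0.7)).astype(np.uint8)
    nl,lab,st,ce=cv2.connectedComponentsWithStats(blue)
    print(n)
    for i in range(1,nl):
        if st[i,4]<40: continue
        m=lab==i; print(ce[i].round(1),st[i,4],"ray33",ray(s,ce[i],33).round(1),"depth med",np.median(P[m],0).round(1),"zmax",P[m][:,2].max().round(1))
    hi=(Z>0)&(P[...,2]>5)
    np.save(n+"P.npy",P)
E
python3 m.py; python3 - <<'E'
import cv2
a=cv2.imread('pics/top1.png')[130:275,330:410];cv2.imwrite('pics/c1.png',cv2.resize(a,None,fx=4,fy=4,interpolation=cv2.INTER_CUBIC))
a=cv2.imread('pics/side1.png')[120:210,190:345];cv2.imwrite('pics/c2.png',cv2.resize(a,None,fx=5,fy=5,interpolation=cv2.INTER_CUBIC))
E
```

```text
top
[220.4  27.9] 47 ray33 [1025.9  219.4   33. ] depth med [944.2 201.  141.2] zmax 145.6
[238.1  28.5] 46 ray33 [1025.7  174.1   33. ] depth med [944.6 160.8 141.7] zmax 145.2
[255.8  29. ] 51 ray33 [1025.7  128.6   33. ] depth med [943.7 120.4 141.7] zmax 145.7
[273.6  29.7] 50 ray33 [1025.2   82.9   33. ] depth med [944.1  81.8 141.8] zmax 145.4
[291.1  30.1] 51 ray33 [1025.5   38.    33. ] depth med [943.4  41.5 141.3] zmax 146.2
[308.8  30.7] 50 ray33 [1025.3   -7.5   33. ] depth med [943.5   1.2 142.2] zmax 144.8
[372.6 144.7] 432 ray33 [ 720.7 -164.7   33. ] depth med [ 697.2 -148.4   96.6] zmax 908.6
[222.8 216.9] 132 ray33 [533.2 186.8  33. ] depth med [530.4 183.7  48.6] zmax 55.6
[322.1 250.8] 319 ray33 [460.9 -43.6  33. ] depth med [459.2 -41.9  46.4] zmax 53.0
[216.  249.3] 141 ray33 [457.8 198.1  33. ] depth med [456.4 195.2  49. ] zmax 908.6
[275.5 258.2] 317 ray33 [441.3  62.2  33. ] depth med [440.1  62.7  46.7] zmax 908.6
[238.  286.9] 70 ray33 [375.  144.2  33. ] depth med [375.  144.8  22.3] zmax 26.8
[229.  309.1] 76 ray33 [326.5 161.9  33. ] depth med [326.2 16
[... 734 characters left out ...]
39.4] zmax 143.7
[ 25.2 181.1] 93 ray33 [1111.7    1.8   33. ] depth med [945.2 164.9 140.6] zmax 486.3
[  8.4 192.1] 104 ray33 [1112.    53.4   33. ] depth med [944.8 204.8 140.7] zmax 143.8
[310.8 199.8] 154 ray33 [466.3 -59.7  33. ] depth med [465.3 -39.5  46.8] zmax 51.6
[314.9 234.4] 454 ray33 [442.8  64.8  33. ] depth med [443.4  74.1  42.6] zmax 486.3
[250.7 268.6] 265 ray33 [536.6 186.2  33. ] depth med [533.3 200.3  46. ] zmax 486.3
[295.  279.5] 329 ray33 [459.6 196.9  33. ] depth med [458.2 210.5  45.6] zmax 486.3
[346.  274.7] 125 ray33 [379.1 167.3  33. ] depth med [378.6 152.3  19.5] zmax 486.3
[375.2 286. ] 141 ray33 [331.7 184.6  33. ] depth med [329.7 170.4  20.4] zmax 486.3
```

View pics/c1.png

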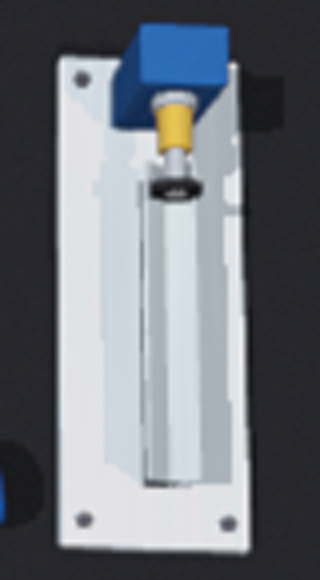

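View pics/c2.png

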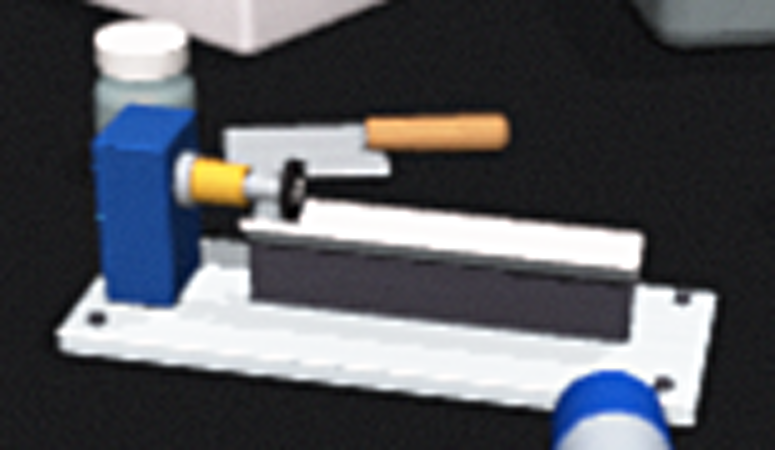

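```bash
cat > m2.py <<'E'
from h import *
for n in("top","side"):
    P=np.load(n+"P.npy"); s=load(n+"1.npz"); x,y,z=P[...,0],P[...,1],P[...,2]
    reg=(x>380)&(x<760)&(y>-260)&(y<-60)
    print(n)
    for nm,lo,hi in(("plate",8,16),("flank",46,62),("edge",56,62),("posttop",92,101)):
        m=reg&(z>lo)&(z<hi)
        q=P[m][:,:2].astype(np.float32)
        if len(q)<5: continue
        r=cv2.minAreaRect(q); print(nm,len(q),r,np.round(np.median(P[m],0),1))
    # pad/sleeve region
    m=reg&(z>60)&(z<92); 
    q=P[m]; q=q[q[:,0]<680]; print("pad pts",len(q)); print(q[np.argsort(q[:,0])][:25].round(1).tolist())
s=load("top1.npz")
c=[(344.75,144.25),(345,266.5),(392.25,267.75)]
for u in c: print(ray(s,u,12).round(1))
for u in [(330+147/4,130+483/4),(330+200/4,130+483/4)]: print("rail end",ray(s,u,59).round(1))
for u in [(330+143/4,130+26/4),(330+229/4,130+28/4),(330+217/4,130+83/4),(330+134/4,130+83/4)]: print("post",ray(s,u,97).round(1))
E
python3 m2.py
```

```text
top
plate 3820 ((579.7597045898438, -154.47763061523438), (110.7096176147461, 300.1365051269531), 89.79437255859375) [ 555.8 -138.    12.3]
flank 1042 ((590.2372436523438, -157.94229125976562), (251.2669219970703, 48.90971755981445), 2.0451741218566895) [ 551.  -156.9   54. ]
edge 388 ((590.0746459960938, -157.94810485839844), (248.80772399902344, 48.90971755981445), 2.0451741218566895) [ 553.1 -156.5   58. ]
posttop 339 ((698.8280029296875, -154.99778747558594), (36.595951080322266, 49.090599060058594), 1.3198248147964478) [ 698.2 -154.9   97.1]
pad pts 282
[[471.5, -137.7, 60.2], [472.3, -166.5, 60.5], [475.9, -139.8, 61.3], [476.7, -168.7, 61.3], [478.3, -140.1, 60.1], [480.5, -140.1, 60.4], [481.2, -166.7, 60.6], [487.9, -164.8, 60.0], [489.4, -140.1, 60.8], [491.7, -140.3, 60.1], [493.8, -140.2, 60.9], [505.7, -167.1, 61.5], [507.2, -140.2, 61.8], [511.8, -140.4, 61.3], [514.0, -138.3, 61.2], [531.0, -168.1, 60.0], [535.5, -168.1, 60.7], [539.9, -168.0, 61.5], [540.1, -166.1, 60.0], [546.9, -168.3, 61.0], [551.6, -168.5, 60.6], [556.2, -168.7, 60.4], [562.1, -139.1, 61.3], [569.
[... 718 characters left out ...]
624.9, -157.6, 79.7], [624.9, -138.4, 70.6], [625.0, -157.6, 74.5], [625.1, -167.3, 70.1], [625.1, -148.8, 75.9], [625.1, -148.8, 73.4], [625.2, -167.0, 62.4], [625.2, -167.4, 67.5], [625.2, -139.8, 74.9], [625.2, -167.9, 72.4], [625.2, -149.5, 78.2], [625.2, -157.9, 64.0], [625.3, -168.5, 74.7], [625.3, -149.0, 65.6], [625.4, -168.0, 64.6], [625.4, -160.0, 83.6], [625.4, -149.6, 70.4], [625.5, -149.7, 67.8], [625.5, -140.9, 71.9], [625.5, -149.5, 62.7]]
[ 728.1 -101.3   12. ]
[428.2 -99.5  12. ]
[ 428.3 -209.2   12. ]
rail end [ 461.1 -139.5   59. ]
rail end [ 461.9 -168.9   59. ]
post [ 714.1 -133.    97. ]
post [ 714.3 -181.4   97. ]
post [ 681.5 -173.7   97. ]
post [ 680.1 -127.3   97. ]
```

```bash
cat > m3.py <<'E'
from h import *
for n in("top","side"):
    P=np.load(n+"P.npy"); x,y,z=P[...,0],P[...,1],P[...,2]
    print(n)
    for nm,(lo,hi) in dict(left=(-148,-130),right=(-180,-160)).items():
        m=(x>465)&(x<615)&(y>lo)&(y<hi)&(z>56)&(z<64)
        q=P[m]; 
        if len(q)<10: continue
        vx,vy,x0,y0=cv2.fitLine(q[:,:2].astype(np.float32),cv2.DIST_HUBER,0,.01,.01).ravel()
        print(nm,len(q),np.degrees(np.arctan2(vy,vx)),"y at 565",y0+(565-x0)*vy/vx, "z",np.median(q[:,2]))
    # V bottom
    m=(x>465)&(x<615)&(abs(y+154)<14)&(z>40)&(z<62); q=P[m]
    A=[]
    # flanks: y vs z
    for xs in (480,510,540,570,600):
        k=q[abs(q[:,0]-xs)<15]; 
        # centre of V = split by |y-c|=z-45
        cs=np.arange(-162,-146,.25); e=[np.median(abs(k[:,2]-45-abs(k[:,1]-c))) for c in cs]
        print(xs,len(k),cs[np.argmin(e)],min(e))
    m=(z>8)&(z<16)&(x>440)&(x<720)&(y<-90)&(y>-220)
    q=P[m]
    for side,sg in(("L",1),("R",-1)):
        E=[]
        for xs in range(440,680,20):
            k=q[abs(q[:,0]-xs)<10]
            if len(k)>3:E.append((xs,(k[:,1]*sg).max()*sg))
        E=np.array(E);p=np.polyfit(E[:,0],E[:,1],1);print("plate",side,np.degrees(p[0]),np.polyval(p,565))
s=load("top1.npz");f=s["frame"];hsv=cv2.cvtColor(f,cv2.COLOR_BGR2HSV)
# cell outlines: rack top and cell axes
P=np.load("topP.npy");x,y,z=P[...,0],P[...,1],P[...,2]
for nm,cy in(("blue",None),):
  for n in("top","side"):
    P=np.load(n+"P.npy");x,y,z=P[...,0],P[...,1],P[...,2]
    m=(z>36)&(z<56)&(x>430)&(x<560)&(y>160)&(y<230); q=P[m]
    r=cv2.minAreaRect(q[:,:2].astype(np.float32)); print(n,"cell",r,q[:,2].max())
    t=q[q[:,2]>46]; vx,vy,x0,y0=cv2.fitLine(t[:,:2].astype(np.float32),cv2.DIST_L2,0,.01,.01).ravel(); print("axis",np.degrees(np.arctan2(vy,vx)),"y at x=496",y0+(496-x0)*vy/vx,len(t))
    m=(z>10)&(z<20)&(x>380)&(x<600)&(y>120)&(y<360); print("rack",cv2.minAreaRect(P[m][:,:2].astype(np.float32)))
E
python3 m3.py
```

```text
top
left 143 -0.13989946 y at 565 -140.79448 z 57.90639624595674
right 173 -0.27541474 y at 565 -167.60399 z 57.99440183446538
480 170 -154.0 1.0308782950624966
510 166 -154.0 1.004008486651454
540 158 -154.5 1.1211218629162332
570 155 -155.0 0.9719122713084616
600 154 -154.5 1.080451159965346
plate L -0.2624786008939566 -100.0779393615175
plate R -0.17976787761062363 -208.7917855717507
side
left 90 0.11065519 y at 565 -140.16562 z 57.961153961864845
right 106 -0.32352644 y at 565 -167.85149 z 57.505031349231494
480 129 -152.75 2.032639081623678
510 122 -153.25 2.160317686642255
540 120 -153.0 2.341827849326627
570 116 -153.0 2.0026133104721815
600 117 -152.75 2.1326768014829014
plate L 2.223889254114765 -99.6859958832838
plate R 4.854106285615671 -164.4716367747593
top cell ((494.4162902832031, 193.2911376953125), (35.38694381713867, 100.27324676513672), 82.0351333618164) 55.55064447586819
axis -7.820229 y at x=496 192.38455 458
rack ((490.10601806640625, 241.89990234375), (205.5822296142578, 190.9728546142578), 81.99299621582031)
side cell ((494.534912109375, 195.01927185058594), (33.626766204833984, 100.36199951171875), 81.89247131347656) 52.756428412176184
axis -7.7800364 y at x=496 196.25159 606
rack ((489.2259521484375, 241.14877319335938), (210.11891174316406, 191.13999938964844), 81.93269348144531)
```

```bash
python3 -m pendant '[30,-34,0,0.0127,85,30,-34,0,0.0127,85,30,-34,0,0.0127,85,30,-34,0,0.0127,85,30,-34,0,0.0127,85,30,-34,0,0.0127,85,30,-34,0,0.0127,85,30,-34,0,0.0127,85,30,-34,0,0.0127,85,30,-34,0,0.0127,85,30,-34,0,0,85,0,0,0,0,85]' 60
```

```text
time: 1.1
tool_pos: [459.4, 223.2, 224.1]
tcp_rot: [-179.4, -0.3, 172.9]
ft_force: [-0.4, -0.1, -0.0]
finger_gap: 85.1
```

```bash
python3 -m pendant '[12,-10,-25,-0.015,85,12,-10,-25,0,85,11,-10,-25,0,85,0,0,-25,0,85,0,0,-20,0,85,0,0,0,0,85]'; python3 - <<'E'
from bench import viewer
import cv2
for n in("top","side"): cv2.imwrite(f"pics/{n}2.png",viewer.snapshot(n)["frame"])
E
```

```text
time: 1.6
tool_pos: [497.5, 188.0, 100.1]
tcp_rot: [-179.5, -0.1, 171.5]
ft_force: [-0.4, 0.0, -1.1]
finger_gap: 85.0
```

View pics/side2.png

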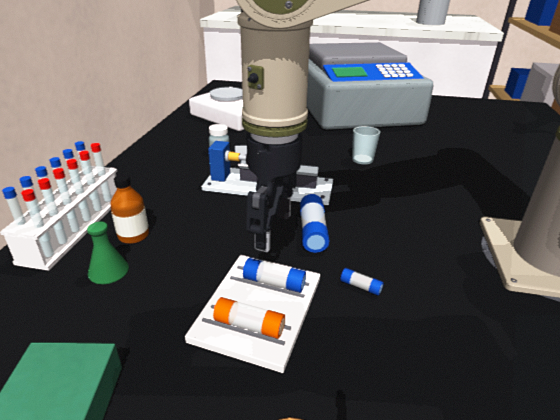

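```bash
python3 -m pendant '[-2.5,5,-15,0.009,75,0,0,-15,0,70,0,0,-15,0,65,0,0,-12,0,60,0,0,-8,0,60,0,0,-5,0,60,0,0,0,0,60,0,0,0,0,60]'
```

```text
time: 2.37
tool_pos: [505.1, 199.2, 45.7]
tcp_rot: [179.9, 1.1, 172.2]
ft_force: [0.2, -0.9, -0.3]
finger_gap: 60.1
```

```bash
python3 -m pendant '[-10,-6.2,0,0,60,0,0,0,0,60,0,0,0,0,60]';python3 -m pendant '[0,0,0,0,60,0,0,0,0,60]'
```

```text
time: 2.62
tool_pos: [496.8, 193.6, 48.3]
tcp_rot: [179.8, 1.3, 172.2]
ft_force: [0.4, 0.3, 1.1]
finger_gap: 59.8
time: 2.78
tool_pos: [498.1, 194.0, 49.6]
tcp_rot: [179.8, 1.4, 172.2]
ft_force: [0.5, 0.1, -0.1]
finger_gap: 60.4
```

```bash
python3 -m pendant '[0,0,0,0,60]';python3 -m pendant '[0,0,0,0,60]';python3 -m pendant '[0,0,0,0,60]'; python3 -m pendant '[-3,-1,-10,0,60]';python3 -m pendant '[0,0,0,0,60]'
```

```text
time: 2.87
tool_pos: [498.6, 194.2, 50.0]
tcp_rot: [179.7, 1.5, 172.2]
ft_force: [0.0, 0.3, -0.3]
finger_gap: 59.8
time: 2.95
tool_pos: [499.0, 194.3, 50.2]
tcp_rot: [179.7, 1.5, 172.2]
ft_force: [-0.2, 0.2, -0.1]
finger_gap: 59.9
time: 3.03
tool_pos: [499.2, 194.4, 50.3]
tcp_rot: [179.7, 1.5, 172.2]
ft_force: [-0.2, 0.5, 0.3]
finger_gap: 59.9
time: 3.12
tool_pos: [498.3, 194.1, 42.2]
tcp_rot: [179.6, 1.8, 172.2]
ft_force: [1.2, 0.2, 0.8]
finger_gap: 60.1
time: 3.2
tool_pos: [496.4, 193.5, 39.8]
tcp_rot: [179.7, 1.6, 172.2]
ft_force: [-0.4, -0.3, -0.7]
finger_gap: 59.9
```

```bash
python3 -m pendant '[-1,0,-7,0,60,-1,0,-5,0,60,0,0,-3,0,60,0,0,0,0,60]';python3 -m pendant '[0,0,0,0,60]'
```

```text
time: 3.53
tool_pos: [492.9, 193.2, 21.7]
tcp_rot: [179.7, 1.4, 172.2]
ft_force: [0.0, 0.2, 0.0]
finger_gap: 60.1
time: 3.62
tool_pos: [492.6, 193.1, 21.2]
tcp_rot: [179.8, 1.4, 172.2]
ft_force: [0.3, 0.5, 0.1]
finger_gap: 59.7
```

Good height. I'll nudge and close.

```bash
python3 -m pendant '[2,0,1.5,0,60,0,0,0,0,60,0,0,0,0,50,0,0,0,0,42]' 25;python3 -m pendant '[0,0,0,0,38,0,0,0,0,30,0,0,0,0,25,0,0,0,0,25,0,0,0,0,25,0,0,0,0,25]' 25; python3 - <<'E'
from bench import viewer
import cv2
for n in("top","side"): cv2.imwrite(f"pics/{n}3.png",viewer.snapshot(n)["frame"])
E
```

```text
time: 3.95
tool_pos: [495.2, 193.2, 23.2]
tcp_rot: [179.8, 1.4, 172.2]
ft_force: [0.7, 0.4, -0.6]
finger_gap: 42.5
time: 4.45
tool_pos: [495.6, 193.2, 23.8]
tcp_rot: [179.7, 1.5, 172.2]
ft_force: [-0.3, -0.8, 0.7]
finger_gap: 33.0
```

View pics/side3.png

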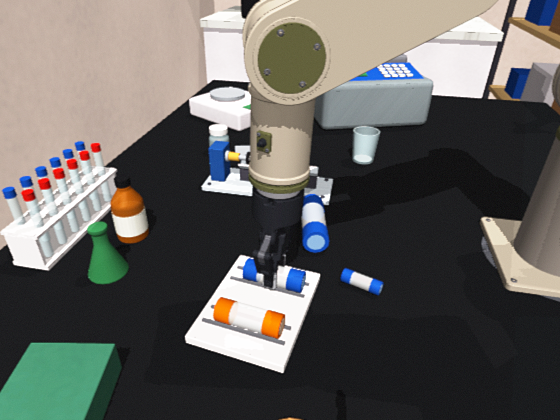

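The fingers straddle the clear middle of the blue cell at (272,275), and the gap of 33 fits the 34 mm tube. Lifting.

```bash
python3 -m pendant '[0,0,0,0,25,0,0,0,0,25,0,0,5,0,25,0,0,8,0,25,0,0,12,0,25,0,0,18,0,25,0,0,22,0,25,0,0,22,0,25,0,0,20,0,25,0,0,10,0,25,0,0,0,0,25,0,0,0,0,25]' 40
```

```text
time: 5.55
tool_pos: [493.1, 192.7, 151.4]
tcp_rot: [179.7, 1.4, 172.2]
ft_force: [-0.5, -0.3, -2.6]
finger_gap: 32.9
```

```bash
python3 -m pendant '[3,-15,0,0.012,25,3,-28,0,0.012,25,3,-32,0,0.012,25,3,-32,0,0.012,25,3,-32,0,0.012,25,3,-32,0,0.012,25,3,-32,0,0.012,25,3,-32,0,0.012,25,3,-30,0,0.012,25,3,-25,0,0.012,25,3,-15,0,0.012,25,0,0,0,0,25]';  python3 -m pendant '[0,0,0,0,25,0,0,0,0,25,0,0,0,0,25]'
```

```text
time: 6.55
tool_pos: [515.7, -123.7, 135.1]
tcp_rot: [179.6, 0.2, -179.6]
ft_force: [1.1, -0.4, -1.7]
finger_gap: 32.5
time: 6.8
tool_pos: [513.4, -122.9, 131.3]
tcp_rot: [179.4, -0.1, -179.7]
ft_force: [-0.3, 0.7, -2.6]
finger_gap: 32.5
```

```bash
python3 -m pendant '[5,-12,0,-0.009,25,5,-12,-5,0,25,4,-6,-8,0,25,0,0,-5,0,25,0,0,0,0,25,0,0,0,0,25,0,0,0,0,25,0,0,0,0,25]'; python3 - <<'E'
from bench import viewer
import cv2,numpy as np
for n in("top","side"): 
    s=viewer.snapshot(n);np.savez(n+"4.npz",**s);cv2.imwrite(f"pics/{n}4.png",s["frame"])
E
```

```text
time: 7.47
tool_pos: [528.0, -149.1, 110.7]
tcp_rot: [179.3, -0.2, -180.0]
ft_force: [0.1, -0.5, -2.9]
finger_gap: 32.7
```

View pics/side4.png

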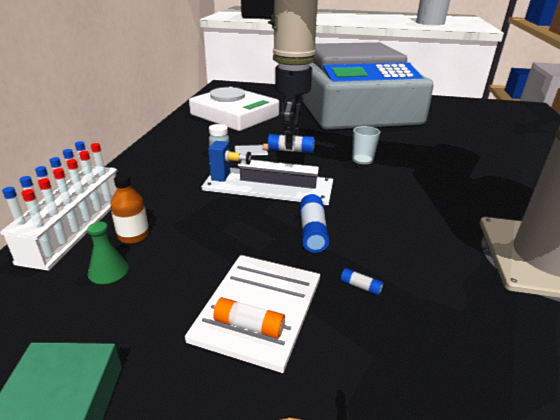

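View pics/top4.png

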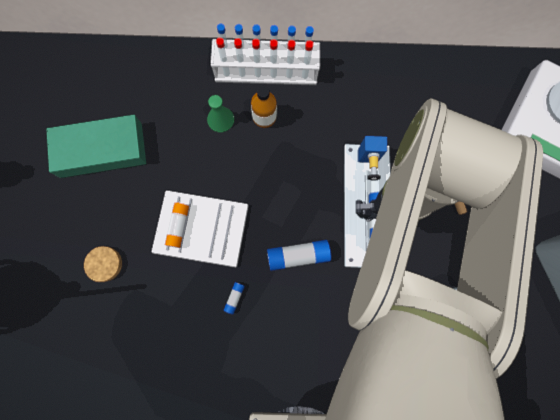

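The cell hangs level above the rail in the side view: its collars are at about (276,143) and (306,144), and its place in the rack is empty. I'll measure the held cell against the rail.

```bash
cat > m4.py <<'E'
import sys
from h import *
s=load(sys.argv[1]);zc=float(sys.argv[2])
f=s["frame"].astype(int);P=cloud(s);b,g,r=f[...,0],f[...,1],f[...,2]
blue=((b>90)&(r<60)&(g<b*0.7)).astype(np.uint8)
blue[:, :235]=0;blue[:,345:]=0;blue[190:]=0;blue[:125]=0
nl,lab,st,ce=cv2.connectedComponentsWithStats(blue)
for i in range(1,nl):
    if st[i,4]<20: continue
    m=lab==i;q=P[m]; q=q[(q[:,1]>-220)&(q[:,1]<-80)]
    print(st[i],ce[i].round(1),"ray",ray(s,ce[i],zc).round(1),"x",np.percentile(q[:,0],[2,98]).round(1),"y",q[:,1].max().round(1),"z",np.percentile(q[:,2],[1,50,99]).round(1))
E
python3 m4.py side4.npz 120.7
```

```text
[267 134  12  16 152] [272.8 141. ] ray [ 569.2 -150.2  120.7] x [555.2 576.7] y -128.2 z [108.9 127.9 136.9]
[301 136  14  16 171] [307.4 143.4] ray [ 491.4 -154.5  120.7] x [478.1 501. ] y -129.1 z [111.  129.1 139.1]
```

```bash
python3 -m pendant '[-1,-4,-8,0,25,0,0,-10,0,25,0,0,-10,0,25,0,0,-7,0,25,0,0,0,0,25,0,0,0,0,25,0,0,0,0,25,0,0,0,0,25]'
```

```text
time: 8.23
tool_pos: [526.0, -153.1, 71.2]
tcp_rot: [179.3, -0.3, -180.0]
ft_force: [0.4, -0.4, -2.5]
finger_gap: 32.4
```

```bash
python3 -m pendant '[0.5,-1.2,-2,0.0,25,0,0,-2,0,25,0,0,0,0,25,0,0,0,0,25,0,0,0,0,25]';python3 -m pendant '[0,0,-1.2,0,25,0,0,0,0,25,0,0,0,0,25]'
```

```text
time: 8.65
tool_pos: [527.6, -154.8, 68.3]
tcp_rot: [179.3, -0.1, -179.9]
ft_force: [-0.1, 0.2, -2.3]
finger_gap: 32.7
time: 8.9
tool_pos: [527.9, -154.9, 67.4]
tcp_rot: [179.4, -0.1, -179.9]
ft_force: [0.1, 0.3, -2.5]
finger_gap: 32.6
```

```bash
for i in 1; do python3 -m pendant '[-0.5,0.5,-1.5,0,25,0,0,0,0,25,0,0,0,0,25]';python3 -m pendant '[0,0,-1.5,0,25,0,0,0,0,25,0,0,0,0,25]'; done
```

```text
time: 9.15
tool_pos: [527.4, -154.4, 65.8]
tcp_rot: [179.4, -0.1, -179.9]
ft_force: [0.1, 0.9, -2.1]
finger_gap: 32.4
time: 9.4
tool_pos: [527.4, -154.3, 64.1]
tcp_rot: [179.4, -0.1, -179.9]
ft_force: [0.3, 0.2, -2.7]
finger_gap: 32.7
```

```bash
python3 -m pendant '[0,0,-1,0,25,0,0,0,0,25]';python3 -m pendant '[0,0,-0.8,0,25,0,0,0,0,25]';python3 -m pendant '[0,0,-0.6,0,25,0,0,0,0,25]'
```

```text
time: 9.57
tool_pos: [527.6, -154.6, 63.3]
tcp_rot: [179.4, -0.0, -179.9]
ft_force: [-0.7, 0.5, -1.3]
finger_gap: 32.3
time: 9.73
tool_pos: [527.9, -155.0, 62.8]
tcp_rot: [179.4, -0.0, -180.0]
ft_force: [-0.6, -0.5, -0.8]
finger_gap: 32.3
time: 9.9
tool_pos: [528.2, -155.2, 62.5]
tcp_rot: [179.4, 0.0, -180.0]
ft_force: [-0.7, -0.4, -0.8]
finger_gap: 32.3
```

```bash
python3 -m pendant '[0,0,-0.8,0,25,0,0,0,0,25]';python3 -m pendant '[0,0,-0.8,0,25,0,0,0,0,25]'
```

```text
time: 10.07
tool_pos: [528.5, -155.5, 62.0]
tcp_rot: [179.5, 0.1, -180.0]
ft_force: [-0.8, -0.4, -0.2]
finger_gap: 32.3
time: 10.23
tool_pos: [528.7, -155.5, 61.6]
tcp_rot: [179.5, 0.1, -180.0]
ft_force: [-1.1, 0.2, 2.2]
finger_gap: 32.7
```

Upward force on both flanks shows the cell is bedded. Releasing slowly.

```bash
python3 -m pendant '[0,0,0,0,33,0,0,0,0,35,0,0,0,0,37,0,0,0,0,40,0,0,0,0,45,0,0,0,0,50,0,0,0,0,55,0,0,0,0,60,0,0,0,0,60]'
```

```text
time: 10.98
tool_pos: [528.7, -154.9, 61.3]
tcp_rot: [179.4, 0.1, -179.9]
ft_force: [0.4, -0.2, -0.3]
finger_gap: 60.1
```

```bash
python3 -m pendant '[0,0,5,0,60,0,0,12,0,60,0,0,20,0,60,0,0,20,0,60,0,0,5,0,60,0,0,0,0,60,0,0,0,0,60]'; python3 - <<'E'
from bench import viewer
import cv2,numpy as np
for n in("top","side"): 
    s=viewer.snapshot(n);np.savez(n+"5.npz",**s);cv2.imwrite(f"pics/{n}5.png",s["frame"])
a=cv2.imread('pics/side5.png')[80:210,190:345];cv2.imwrite('pics/c5.png',cv2.resize(a,None,fx=4.5,fy=4.5,interpolation=cv2.INTER_CUBIC))
E
python3 m4.py side5.npz 70.5
```

```text
time: 11.57
tool_pos: [528.4, -154.7, 129.0]
tcp_rot: [179.4, 0.1, -179.9]
ft_force: [0.6, 0.8, 0.4]
finger_gap: 60.2
[268 153  11  14 138] [273.  159.3] ray [ 570.3 -160.3   70.5] x [556.2 576.4] y -135.3 z [63.2 79.6 88.6]
[301 155  12  16 152] [306.3 162.5] ray [ 492.1 -161.    70.5] x [478.4 501.3] y -134.5 z [63.3 79.9 89.4]
```

View pics/c5.png

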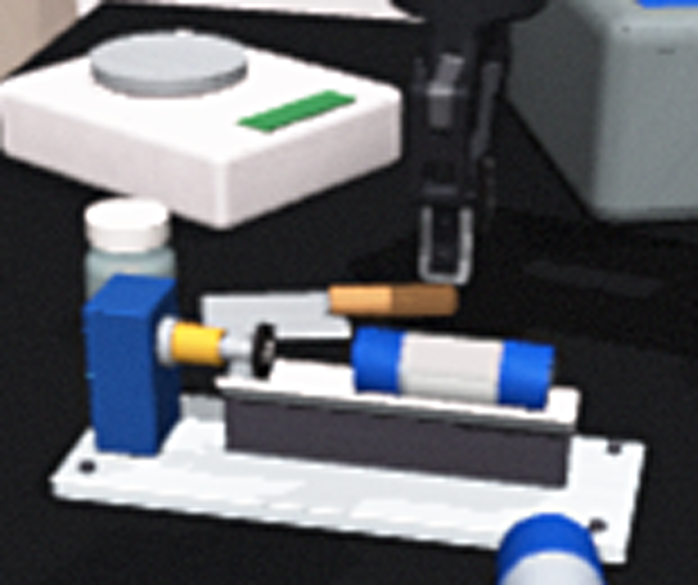

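The crop shows the cell bedded in the V, with its collars at (378,360) and (527,373). Its top is at z ≈ 89, as it should be, and about 48 mm is left to the pad. Next I move behind it, close the fingers and lower them.

```bash
python3 -m pendant '[-15,0,0,0,40,-25,0,0,0,20,-25,0,0,0,0,-15,0,0,0,0,0,0,0,0,0,0,0,0,0,0,0,0,0,0,0]';python3 -m pendant '[0,0,0,0,0,0,0,0,0,0]'
```

```text
time: 12.25
tool_pos: [441.6, -152.3, 119.9]
tcp_rot: [179.1, -0.5, -179.9]
ft_force: [0.7, -0.1, 0.2]
finger_gap: 0.1
time: 12.42
tool_pos: [442.6, -152.2, 119.4]
tcp_rot: [179.1, -0.6, -179.9]
ft_force: [0.6, 0.8, -0.8]
finger_gap: 0.3
```

```bash
python3 -m pendant '[0,-1,-10,0,0,0,-1,-12,0,0,0,0,-12,0,0,0,0,-8,0,0,0,0,0,0,0,0,0,0,0,0,0,0,0,0,0]';python3 -m pendant '[0,0,0,0,0,0,0,0,0,0]'
```

```text
time: 13.0
tool_pos: [445.1, -154.3, 73.3]
tcp_rot: [179.1, -0.5, -179.8]
ft_force: [0.6, -0.0, -0.5]
finger_gap: 0.3
time: 13.17
tool_pos: [445.6, -154.5, 74.0]
tcp_rot: [179.1, -0.5, -179.8]
ft_force: [0.6, 1.1, -0.8]
finger_gap: -0.0
```

```bash
python3 -m pendant '[0,0,-6,0,0,0,0,-4,0,0,0,0,0,0,0,0,0,0,0,0,0,0,0,0,0]';python3 -m pendant '[0,0,0,0,0,0,0,0,0,0]'; python3 - <<'E'
from bench import viewer
import cv2,numpy as np
s=viewer.snapshot("side");cv2.imwrite('pics/c6.png',cv2.resize(s["frame"][80:210,190:345],None,fx=4.5,fy=4.5,interpolation=cv2.INTER_CUBIC))
E
```

```text
time: 13.58
tool_pos: [446.8, -155.1, 64.5]
tcp_rot: [179.2, -0.3, -179.8]
ft_force: [0.2, 0.5, -0.1]
finger_gap: -0.4
time: 13.75
tool_pos: [446.8, -155.1, 64.6]
tcp_rot: [179.2, -0.3, -179.8]
ft_force: [0.3, 0.7, -0.1]
finger_gap: -0.0
```

View pics/c6.png

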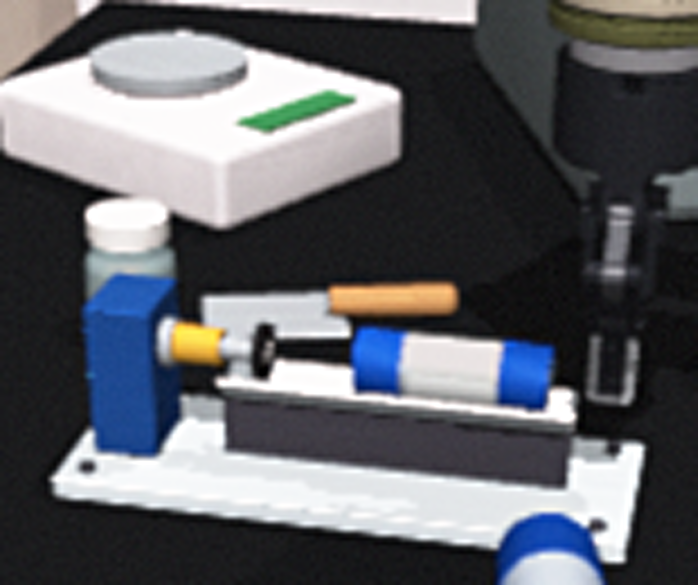

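The closed fingertips stand behind the cell's rear end at about (612,370), at axis height. I'll advance gently.

```bash
python3 -m pendant '[3,0,-0.3,0,0,3,0,-0.3,0,0,3,0,0,0,0,2,0,0,0,0,2,0,0,0,0,0,0,0,0,0]';python3 -m pendant '[2,0,0,0,0,2,0,0,0,0,2,0,0,0,0]';python3 -m pendant '[2,0,0,0,0,2,0,0,0,0,2,0,0,0,0]'
```

```text
time: 14.3
tool_pos: [461.7, -155.2, 64.4]
tcp_rot: [179.2, -0.3, -179.8]
ft_force: [-1.2, -0.5, -0.3]
finger_gap: -0.1
time: 14.55
tool_pos: [467.9, -155.2, 64.2]
tcp_rot: [179.2, -0.3, -179.8]
ft_force: [-1.5, 0.2, 0.9]
finger_gap: 0.2
time: 14.8
tool_pos: [473.9, -155.2, 64.1]
tcp_rot: [179.2, -0.4, -179.8]
ft_force: [-1.9, 0.8, 1.5]
finger_gap: 0.5
```

```bash
python3 -m pendant '[2,0,0,0,0,2,0,0,0,0,2,0,0,0,0,2,0,0,0,0,2,0,0,0,0,2,0,0,0,0]';python3 -m pendant '[2,0,0,0,0,2,0,0,0,0,2,0,0,0,0,2,0,0,0,0,2,0,0,0,0]'; python3 - <<'E'
from bench import viewer
import cv2,numpy as np
s=viewer.snapshot("side");np.savez("side7.npz",**s);cv2.imwrite('pics/c7.png',cv2.resize(s["frame"][80:210,190:345],None,fx=4.5,fy=4.5,interpolation=cv2.INTER_CUBIC))
E
python3 m4.py side7.npz 70.5
```

```text
time: 15.3
tool_pos: [487.0, -155.3, 64.1]
tcp_rot: [179.2, -0.4, -179.8]
ft_force: [-1.9, -0.6, 0.9]
finger_gap: -0.0
time: 15.72
tool_pos: [498.1, -155.3, 64.1]
tcp_rot: [179.2, -0.4, -179.8]
ft_force: [-2.1, -0.5, 0.9]
finger_gap: -0.2
[254 152  12  14 127] [259.9 158.5] ray [ 601.1 -157.7   70.5] x [586.8 607.9] y -133.0 z [62.5 78.8 88.6]
[287 155  12  15 142] [292.5 161.8] ray [ 523.8 -157.7   70.5] x [510.4 532.9] y -135.6 z [63.2 79.  88.6]
```

View pics/c7.png

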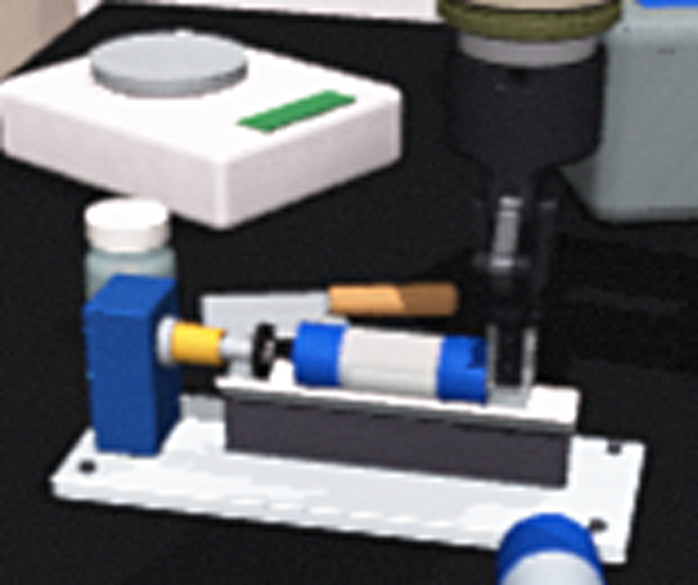

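The cell slides cleanly with about 2 N of drag. Its front is at about x=609 and the pad face at 625. From here I slow down.

```bash
python3 -m pendant '[2,0,0,0,0,2,0,0,0,0,1.5,0,0,0,0,1,0,0,0,0,0.7,0,0,0,0,0.7,0,0,0,0]';for i in 1; do python3 -m pendant '[0.7,0,0,0,0,0.7,0,0,0,0,0.7,0,0,0,0]';  python3 -m pendant '[0.7,0,0,0,0,0.7,0,0,0,0]'; done
```

```text
time: 16.27
tool_pos: [507.1, -155.3, 64.0]
tcp_rot: [179.2, -0.4, -179.8]
ft_force: [-2.0, -0.1, 2.1]
finger_gap: 0.0
time: 16.52
tool_pos: [509.4, -155.3, 64.0]
tcp_rot: [179.2, -0.4, -179.8]
ft_force: [-1.4, -0.9, 1.1]
finger_gap: -0.2
time: 16.68
tool_pos: [510.8, -155.3, 64.0]
tcp_rot: [179.2, -0.4, -179.8]
ft_force: [-2.0, -0.9, 1.5]
finger_gap: 0.1
```

```bash
for i in 1; do python3 -m pendant '[0.7,0,0,0,0,0.7,0,0,0,0]';  python3 -m pendant '[0.7,0,0,0,0,0.7,0,0,0,0]'; python3 -m pendant '[0.7,0,0,0,0]'; python3 -m pendant '[0.7,0,0,0,0]'; done
```

```text
time: 16.85
tool_pos: [512.4, -155.3, 64.0]
tcp_rot: [179.2, -0.4, -179.8]
ft_force: [-1.1, -0.5, 0.5]
finger_gap: 0.2
time: 17.02
tool_pos: [513.9, -155.3, 64.0]
tcp_rot: [179.2, -0.4, -179.8]
ft_force: [-2.2, -0.4, 1.9]
finger_gap: 0.4
time: 17.1
tool_pos: [514.7, -155.3, 64.1]
tcp_rot: [179.2, -0.4, -179.8]
ft_force: [-2.2, -0.5, 1.0]
finger_gap: 0.0
time: 17.18
tool_pos: [515.2, -155.3, 64.0]
tcp_rot: [179.2, -0.5, -179.8]
ft_force: [-4.5, -0.0, 2.7]
finger_gap: 0.2
```

Pad contact. Building the force up gently to about 12 N.

```bash
python3 -m pendant '[0.7,0,0,0,0,0.7,0,0,0,0]';  python3 -m pendant '[0.7,0,0,0,0,0.5,0,0,0,0]'; python3 -m pendant '[0.5,0,0,0,0]'
```

```text
time: 17.35
tool_pos: [515.7, -155.3, 64.0]
tcp_rot: [179.2, -0.6, -179.8]
ft_force: [-7.7, -0.3, 5.2]
finger_gap: 0.1
time: 17.52
tool_pos: [515.8, -155.3, 64.0]
tcp_rot: [179.2, -0.8, -179.8]
ft_force: [-5.6, -0.4, 4.9]
finger_gap: 0.4
time: 17.6
tool_pos: [515.7, -155.3, 63.9]
tcp_rot: [179.2, -0.8, -179.8]
ft_force: [-5.4, 0.1, 4.6]
finger_gap: -0.4
```

```bash
python3 -m pendant '[1.2,0,0.3,0,0]';  python3 -m pendant '[1.2,0,0.3,0,0]'; python3 -m pendant '[1.2,0,0.3,0,0]'
```

```text
time: 17.68
tool_pos: [516.1, -155.3, 64.0]
tcp_rot: [179.2, -0.9, -179.8]
ft_force: [-7.1, -0.6, 1.8]
finger_gap: -0.1
time: 17.77
tool_pos: [516.3, -155.3, 64.0]
tcp_rot: [179.1, -1.1, -179.8]
ft_force: [-8.4, 0.1, 4.2]
finger_gap: 0.1
time: 17.85
tool_pos: [516.3, -155.3, 64.0]
tcp_rot: [179.1, -1.2, -179.8]
ft_force: [-8.7, -1.7, 5.5]
finger_gap: 0.2
```

```bash
python3 -m pendant '[1.8,0,0.6,0,0]';  python3 -m pendant '[1.8,0,0.6,0,0]'; python3 -m pendant '[1.8,0,0.6,0,0]'
```

```text
time: 17.93
tool_pos: [516.7, -155.3, 64.1]
tcp_rot: [179.1, -1.4, -179.8]
ft_force: [-8.4, -0.4, 2.9]
finger_gap: -0.1
time: 18.02
tool_pos: [516.9, -155.2, 64.1]
tcp_rot: [179.1, -1.6, -179.8]
ft_force: [-9.1, -1.4, 3.7]
finger_gap: 0.1
time: 18.1
tool_pos: [517.0, -155.2, 64.1]
tcp_rot: [179.1, -1.9, -179.8]
ft_force: [-10.1, -0.3, 5.5]
finger_gap: 0.0
```

```bash
python3 -m pendant '[2.2,0,1,0,0]';  python3 -m pendant '[2.2,0,1,0,0]'; python3 -m pendant '[2,0,0.8,0,0]'; python3 -m pendant '[2,0,0.8,0,0]'
```

```text
time: 18.18
tool_pos: [517.2, -155.2, 64.3]
tcp_rot: [179.0, -2.1, -179.8]
ft_force: [-9.7, -1.0, 1.3]
finger_gap: -0.1
time: 18.27
tool_pos: [517.3, -155.2, 64.3]
tcp_rot: [179.0, -2.4, -179.8]
ft_force: [-10.4, -2.1, 2.8]
finger_gap: -0.1
time: 18.35
tool_pos: [517.3, -155.2, 64.3]
tcp_rot: [179.0, -2.7, -179.8]
ft_force: [-10.7, -1.6, 5.5]
finger_gap: -0.1
time: 18.43
tool_pos: [517.2, -155.2, 64.3]
tcp_rot: [179.0, -2.9, -179.9]
ft_force: [-11.5, -0.7, 6.2]
finger_gap: -0.1
```

```bash
python3 -m pendant '[2.8,0,1.8,0,0]';  python3 -m pendant '[2.8,0,1.2,0,0]'; python3 -m pendant '[2.4,0,1,0,0]'; python3 -m pendant '[2.4,0,1,0,0]'
```

```text
time: 18.52
tool_pos: [517.5, -155.0, 64.9]
tcp_rot: [178.9, -3.2, -179.9]
ft_force: [-10.4, -0.9, -0.3]
finger_gap: -0.1
time: 18.6
tool_pos: [517.8, -154.8, 64.9]
tcp_rot: [178.8, -3.6, -179.9]
ft_force: [-12.0, -2.9, 2.9]
finger_gap: -0.2
time: 18.68
tool_pos: [517.7, -154.8, 64.8]
tcp_rot: [178.8, -3.9, -179.9]
ft_force: [-12.4, -3.1, 4.4]
finger_gap: -0.3
time: 18.77
tool_pos: [517.6, -155.0, 64.8]
tcp_rot: [178.8, -4.2, -179.9]
ft_force: [-10.9, -2.4, 3.3]
finger_gap: 0.1
```

```bash
python3 -m pendant '[2.8,0,1,0,0,2.6,0,0.8,0,0]';  python3 -m pendant '[2.6,0,0.8,0,0,2.6,0,0.8,0,0]';python3 - <<'E'
from bench import viewer
import cv2,numpy as np
s=viewer.snapshot("side");np.savez("side8.npz",**s);cv2.imwrite('pics/c8.png',cv2.resize(s["frame"][80:210,190:345],None,fx=4.5,fy=4.5,interpolation=cv2.INTER_CUBIC))
E
python3 m4.py side8.npz 70.5
```

```text
time: 18.93
tool_pos: [517.5, -155.1, 64.7]
tcp_rot: [178.7, -4.9, -179.9]
ft_force: [-13.5, -1.6, 8.1]
finger_gap: 0.2
time: 19.1
tool_pos: [517.3, -155.1, 64.9]
tcp_rot: [178.7, -5.7, -179.9]
ft_force: [-13.1, -2.5, 6.8]
finger_gap: -0.0
[246 151  11  14 133] [250.8 157.6] ray [ 623.3 -157.8   70.5] x [608.4 631.4] y -135.0 z [61.8 79.  88.7]
[278 154  12  14 141] [283.3 161. ] ray [ 545.2 -157.2   70.5] x [530.7 554.1] y -135.3 z [62.6 78.6 88.3]
```

View pics/c8.png

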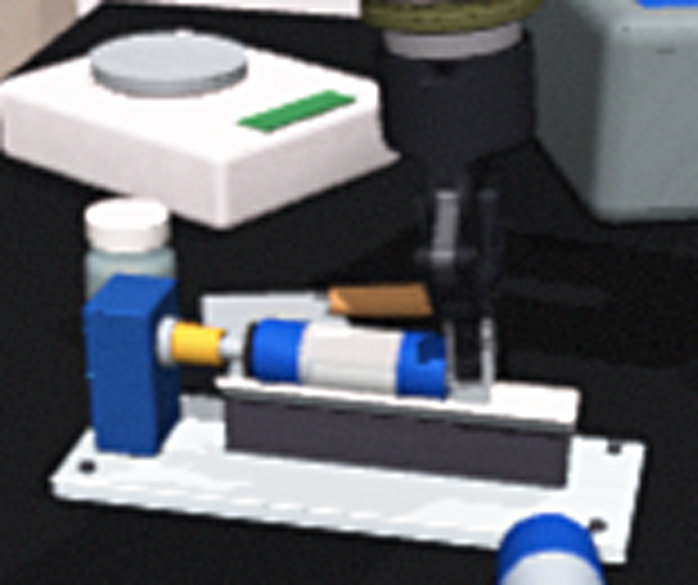

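The cell is pressed on the pad at about 13 N, and the pad has yielded about 5 mm. Now letting off slowly.

```bash
python3 -m pendant '[2.2,0,0.6,0,0,1.9,0,0.5,0,0,1.6,0,0.4,0,0]';  python3 -m pendant '[1.4,0,0.4,0,0,1.2,0,0.3,0,0,1,0,0.3,0,0]';python3 -m pendant '[0.8,0,0.3,0,0,0.6,0,0.2,0,0,0.5,0,0.2,0,0]'
```

```text
time: 19.4
tool_pos: [516.8, -155.1, 65.1]
tcp_rot: [178.6, -6.5, -179.9]
ft_force: [-9.3, -0.7, 4.9]
finger_gap: 0.1
time: 19.65
tool_pos: [516.5, -155.0, 65.3]
tcp_rot: [178.5, -7.0, -180.0]
ft_force: [-7.6, -0.5, 3.8]
finger_gap: 0.2
time: 19.9
tool_pos: [515.6, -155.0, 65.4]
tcp_rot: [178.5, -7.4, -180.0]
ft_force: [-5.3, -0.1, 3.0]
finger_gap: 0.1
```

```bash
python3 -m pendant '[0.4,0,0.2,0,0,0.3,0,0.1,0,0,0.3,0,0.1,0,0]';  python3 -m pendant '[0.2,0,0.1,0,0,0.2,0,0.1,0,0,0.1,0,0.1,0,0]';python3 -m pendant '[0,0,0,0,0,0,0,0,0,0,0,0,0,0,0]';python3 -m pendant '[-0.1,0,0,0,0,-0.1,0,0,0,0,-0.1,0,0,0,0]'
```

```text
time: 20.15
tool_pos: [514.8, -155.0, 65.4]
tcp_rot: [178.4, -7.7, -180.0]
ft_force: [-4.7, -1.3, 3.0]
finger_gap: 0.4
time: 20.4
tool_pos: [514.7, -154.9, 65.5]
tcp_rot: [178.4, -7.8, -180.0]
ft_force: [-4.9, 0.1, 3.0]
finger_gap: 0.3
time: 20.65
tool_pos: [514.6, -154.9, 65.5]
tcp_rot: [178.4, -7.8, -180.0]
ft_force: [-4.6, 0.1, 3.8]
finger_gap: -0.0
time: 20.9
tool_pos: [514.4, -155.0, 65.5]
tcp_rot: [178.4, -7.8, -180.0]
ft_force: [-4.6, -0.2, 2.3]
finger_gap: -0.1
```

```bash
python3 -m pendant '[-0.2,0,0,0,0,-0.2,0,0,0,0,-0.2,0,0,0,0]';  python3 -m pendant '[-0.3,0,0,0,0,-0.3,0,0,0,0,-0.3,0,0,0,0]';python3 -m pendant '[-0.3,0,0,0,0,-0.3,0,0,0,0,-0.3,0,0,0,0]'
```

```text
time: 21.15
tool_pos: [514.1, -155.0, 65.5]
tcp_rot: [178.4, -7.7, -180.0]
ft_force: [-3.4, -1.8, 2.6]
finger_gap: -0.1
time: 21.4
tool_pos: [513.6, -155.0, 65.5]
tcp_rot: [178.4, -7.7, -180.0]
ft_force: [-2.9, 0.6, 1.8]
finger_gap: -0.1
time: 21.65
tool_pos: [513.1, -155.0, 65.5]
tcp_rot: [178.4, -7.6, -180.0]
ft_force: [-2.6, 0.4, 0.0]
finger_gap: -0.0
```

```bash
python3 -m pendant '[-0.2,0,0,0,0,-0.2,0,0,0,0,-0.2,0,0,0,0]';  python3 -m pendant '[-0.2,0,0,0,0,-0.2,0,0,0,0,-0.2,0,0,0,0]';python3 -m pendant '[-0.2,0,0,0,0,-0.2,0,0,0,0,-0.2,0,0,0,0]';python3 -m pendant '[-0.2,0,0,0,0,-0.2,0,0,0,0,-0.2,0,0,0,0]'
```

```text
time: 21.9
tool_pos: [512.8, -154.9, 65.5]
tcp_rot: [178.4, -7.5, -180.0]
ft_force: [-1.3, 0.3, -0.1]
finger_gap: -0.0
time: 22.15
tool_pos: [512.5, -154.9, 65.5]
tcp_rot: [178.4, -7.5, -180.0]
ft_force: [-0.7, 0.4, 0.2]
finger_gap: -0.3
time: 22.4
tool_pos: [512.2, -154.8, 65.6]
tcp_rot: [178.4, -7.5, -180.0]
ft_force: [0.7, -0.2, 0.1]
finger_gap: -0.1
time: 22.65
tool_pos: [512.0, -154.7, 65.7]
tcp_rot: [178.4, -7.4, -180.0]
ft_force: [-0.1, 0.9, 0.7]
finger_gap: -0.0
```

Contact with the tool is gone. Backing off, raising and checking.

```bash
python3 -m pendant '[-1,0,0,0,0,-3,0,0,0,0,-8,0,0,0,0,-12,0,0,0,0,-12,0,0,0,0,0,0,3,0,0,0,0,12,0,0,0,0,25,0,0,0,0,30,0,0,0,0,20,0,0,0,0,0,0,0,0,0,0,0]';python3 - <<'E'
from bench import viewer
import cv2,numpy as np
for n in("top","side"): 
    s=viewer.snapshot(n);np.savez(n+"9.npz",**s);cv2.imwrite(f"pics/{n}9.png",s["frame"])
cv2.imwrite('pics/c9.png',cv2.resize(s["frame"][80:210,190:345],None,fx=4.5,fy=4.5,interpolation=cv2.INTER_CUBIC))
E
python3 m4.py side9.npz 70.5
```

```text
[247 151  12  14 136] [252.4 157.7] ray [ 619.4 -157.9   70.5] x [603.6 628.3] y -135.7 z [62.1 78.6 88.8]
[280 154  11  15 142] [285.3 161.1] ray [ 540.7 -157.6   70.5] x [526.4 549.3] y -133.2 z [62.6 78.8 88.6]invalid input at $: expected a multiple of 5 numbers
```

View pics/c9.png

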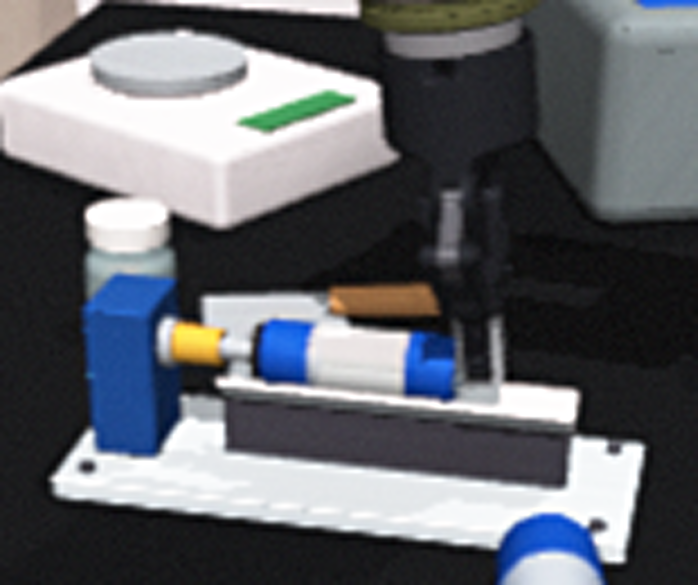

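View pics/side9.png

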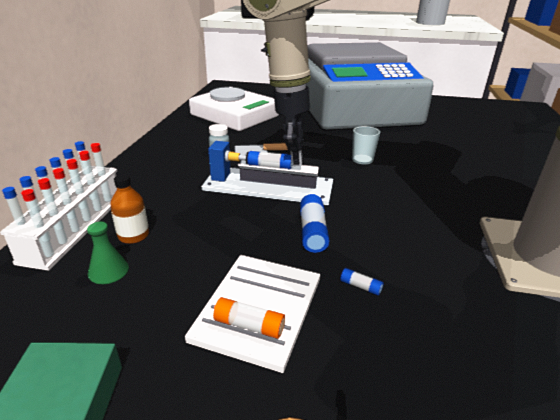

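The move was refused because of a bad row count. The picture shows the cell still touching the black pad, at about (262,345) in the crop. Retyping the retreat.

```bash
python3 -m pendant '[-0.3,0,0,0,0,-1,0,0,0,0,-3,0,0,0,0,-8,0,0,0,0,-12,0,0,0,0,-12,0,3,0,0,0,0,12,0,0,0,0,25,0,0,0,0,30,0,0,0,0,20,0,0,0,0,0,0,0]';python3 - <<'E'
from bench import viewer
import cv2,numpy as np
for n in("top","side"): 
    s=viewer.snapshot(n);np.savez(n+"10.npz",**s);cv2.imwrite(f"pics/{n}10.png",s["frame"])
cv2.imwrite('pics/c10.png',cv2.resize(s["frame"][80:210,190:345],None,fx=4.5,fy=4.5,interpolation=cv2.INTER_CUBIC))
E
python3 m4.py side10.npz 70.5
```

```text
time: 23.67
tool_pos: [469.1, -153.5, 159.7]
tcp_rot: [178.3, -7.7, -180.0]
ft_force: [0.2, -0.2, 0.9]
finger_gap: -0.1
[247 151  12  14 136] [252.4 157.7] ray [ 619.4 -157.9   70.5] x [603.8 628. ] y -135.6 z [62.9 79.2 88.7]
[280 153  12  16 149] [285.4 160.7] ray [ 540.8 -159.9   70.5] x [526.4 549.5] y -134.8 z [62.5 79.2 88.9]
```

View pics/c10.png

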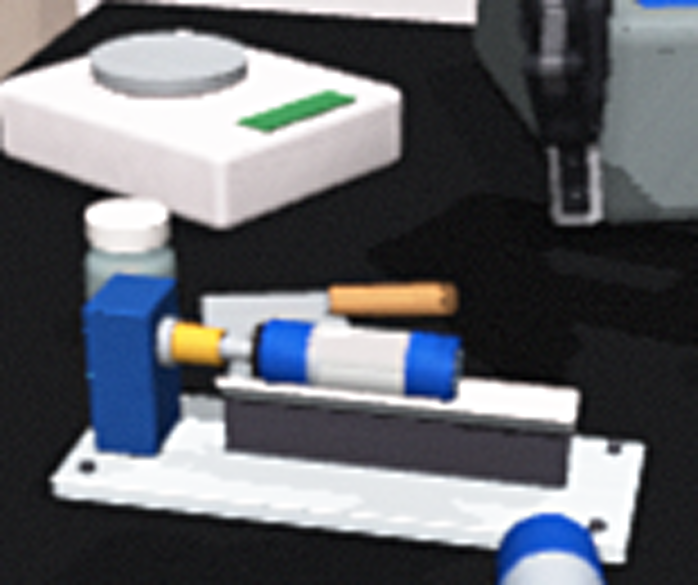

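View pics/top10.png

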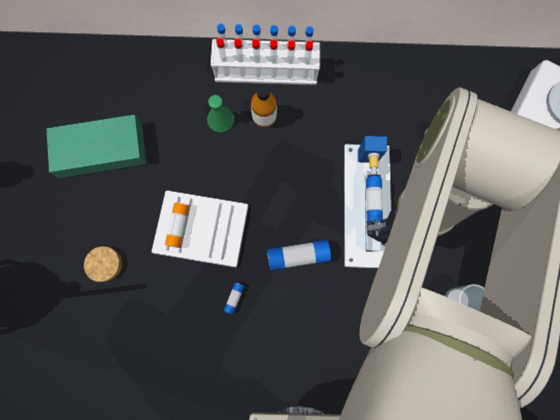

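```bash
python3 - <<'E'
import cv2,numpy as np
from h import *
a=cv2.imread('pics/side10.png')[140:175,230:295];b=cv2.imread('pics/top10.png')[140:215,350:400]
cv2.imwrite('pics/d1.png',cv2.resize(a,None,fx=11,fy=11,interpolation=cv2.INTER_NEAREST));cv2.imwrite('pics/d2.png',cv2.resize(b,None,fx=8,fy=8,interpolation=cv2.INTER_NEAREST))
for f in("side1.npz","side10.npz"):
    s=load(f);P=cloud(s);g=s["frame"].max(-1)
    m=(P[...,0]>615)&(P[...,0]<645)&(P[...,1]>-172)&(P[...,1]<-135)&(P[...,2]>64)&(P[...,2]<90)&(g<70)
    print(f,m.sum(),np.percentile(P[m][:,0],[2,25,50,75,98]).round(1))
E
```

```text
side1.npz 38 [624.8 625.5 627.1 628.9 630.6]
side10.npz 11 [628.1 629.9 630.4 631.1 631.3]
```

View pics/d1.png

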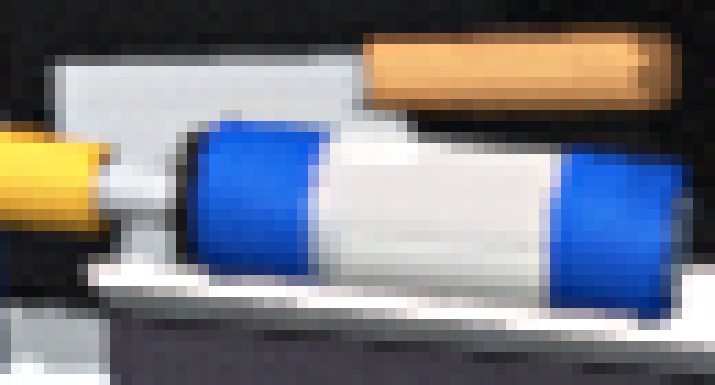

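View pics/d2.png

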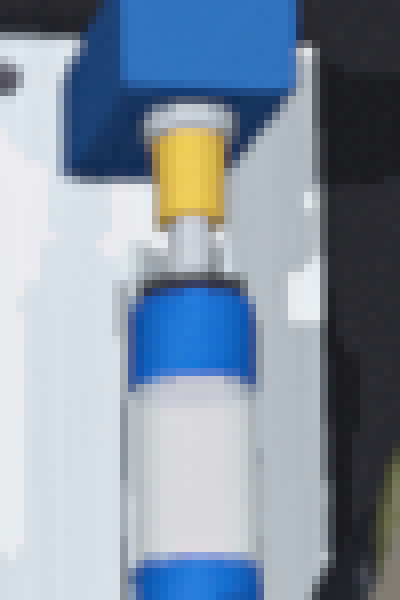

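There is no visible gap between collar and pad in either view, and the robot is clear. Handing in.

```bash
python3 -m pendant '[0,0,0,0,0,0,0,0,0,0,0,0,0,0,0]'; python3 -c "
from bench import job;print(job.hand_in())"
```

```text
time: 24.02
tool_pos: [466.6, -152.3, 153.7]
tcp_rot: [178.1, -8.1, -180.0]
ft_force: [-0.3, -0.5, 0.0]
finger_gap: -0.1
the job is handed in; nothing more can be done
None
```

The middle-sized blue-collared cell is seated in the V rail and resting against the back stop. I handed the job in at about 24 s; no verdict is reported.

**What I did:**
- I took the cell from the rack and laid it in the rail about 36 mm before rail_mid.
- I pushed its rear end with the closed fingers until the pad yielded about 5 mm. The wrist read 12–13 N along the rail, friction included.
- I let off slowly until the tool force reached zero, then backed off and raised the hand.

**Last checks:**
- **Seating:** the cell's top is at z ≈ 88.7 mm, against 88.5 mm expected for a bedded cell.
- **Contact with the pad:** neither camera shows a gap between collar and pad. The cell did not move while the hand withdrew.
- **Surroundings:** the spare cell, the rack and the look-alikes look unmoved.

**What was off or uncertain:**
- My position estimates for the cell against first pad contact differ by about ±0.8 mm. They cannot prove contact on their own, so it rests on the pictures and the slow release.
- The tool tilted up to about 8° and pressed the cell down with up to about 8 N during the push.
- One retreat command was refused because I mistyped the row count. I retyped it, and nothing moved in between.

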